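# Close the plate press, seat its thumbscrew and back it off a quarter turn

## Robot

A 7-joint arm with a two-finger parallel gripper is mounted at the origin on a cart in front of the work surface, level with it; the furniture and walls round the work are solid. World frame = base frame: x ahead of the robot, y to its left, z up, the work surface at z = 0. Lengths are in m, angles in rad, forces in N, time in s.
With the tool pointing down it reaches from about 0.425 to 0.95 m from the base axis. Payload 4.7 kg.
Tool frame: the origin (TCP) lies between the finger pads; the fingertips stand robot.tips_ahead ahead of it and the grasp point (between the pads) lies 2 mm behind it (robot.tips_ahead is the distance from the TCP to the fingertips, in m); z points along the fingers, y is the line along which they close (so a half turn about z gives the same grasp; the last joint's range is limited). The gripper opens to 85 mm and grips with 20 to 120 N. Pads are 22 mm wide; open, the fingers measure 114 mm over their backs; the gripper's body (76 mm by 85 mm) begins 54 mm behind the grasp point. The pads swing forward as they close: fully open they stand 13 mm farther back than shut.
Start: joints at [-1.361, 0.469, -0.049, 1.532, 0.024, 1.141, -0.082], TCP at [0.16, 0.656, 0.248] pointing down, gripper open.
Joint ranges: [-2.59, 2.59], [-0.33, 1.99], [-1.39, 1.29], [0.1, 2.45], [-1.04, 4.18], [0.21, 1.99], [-2.66, 2.66]. Speed limits (rad/s): [2.57, 2.57, 3.14, 3.14, 3.14, 3.14, 3.14].

## Interface

Orientations are given as a unit quaternion [x, y, z, w].
In Python, from bench import telemetry, optics, finish_job, robot gives the robot as it stands. The module is installed in compiled form; this text tells all that it offers.
- The arm moves only by the tool arm_command, never from a script. Its argument "increments" is one flat list of numbers, 4 for each row, row after row: the shift along the world's x, y, z in m, then the turn about the world's z in degrees. A call has 1 to 20 rows; each row shifts and turns the commanded pose from where the row before left it; what a row does not reach is not made up. A row lasts 1/10 s, in which the tool goes at most 50 mm and 8.59 degrees, less where a joint would pass 70% of its speed; a pose out of reach is approached as far as the arm can. A call with a gripper value outside its range is refused whole. "gripper" is the opening, from 0 (shut) to 1 (fully open), set as the call begins (left out, the last holds). The fingers move at their own pace and stop on an object; "grip_force" is the grip in N (left out, the last holds). Time passes only in rows, so rows that do not move let the fingers close. It gives the time, the measured TCP pose, the force, the opening and the grip force at its end, in the units of the state.
- telemetry.read_state(): the state, without advancing time (a new reading comes with each control period).
- optics.camera(name): name is "side" or "top" or "wrist"; returns (picture, depth): 420x560x3 uint8, red, green, blue; 420x560 float32, m along the optical axis (not along the pixel's ray), 0 where there is no reading.
- optics.get_calibration(name): a dict with "fx", "fy", "cx", "cy" (pixels), "R" (3x3) and "t" (3): a world point X has camera coordinates R X + t. Camera axes: x right, y down, z forward; pixel columns grow to the right and rows downward; lengths in m; the calibration is good to about 2 mm. A picture is of the moment at which its call begins: read the wrist's pose just before it. get_calibration takes no time and is no camera call; for the wrist camera it gives the pose at the moment of the call.
- finish_job(): hands the job in; it is judged then, once.
The state is a dict: "time": time; "joints": joint angles; "dq": joint speeds; "effort": joint torques, N m; "tcp_pos": TCP position; "ee_rot": TCP orientation; "contact_force": force on the tool from outside, world axes, zero at the start; "wrist_torque": the same for the moment, N m; "finger_gap": finger opening in m; "finger_force": force on a finger pad.
Only numpy, scipy, OpenCV 4.12 (cv2) and the standard library are available. Lean on these libraries where they do the work, as an engineer would, in place of code of your own. Each camera call takes 0.05 s, during which the arm holds its last target. There are 200 camera calls.

## Task

Fold the press's hinged cover down flat over the glass plate, then turn the winged thumbscrew on the cover clockwise until it seats. Then back it off a quarter turn so that the glass is not strained, and finish still gripping the thumbscrew's wings and holding it there, so that the setting can be locked; do not let go at the end. Leave the small things lying round the press where they are.

Things in the scene. Friction and masses are not known exactly. Their poses are not given: they have to be found in the camera images.
- press: white plastic press block 190 (x) x 140 (y) x 30 mm high, fixed; its aluminium cover closes over a glass plate fixed in a pocket. Origin: centre of its underside, on the worktop. Its x points from the free end to the hinge end (roughly away from the robot), z up. Hinge axis parallel to y at x = +75, z = 34 mm; steel hinge ears at x = 76, y = +-64, up to z = 47 mm
- cover (a joint): cover angle: 0 = closed flat on the block (a stop), grows as the free edge rises (1.57 = upright); starts 0.6 to 1.1. Stiff panel 150 mm long from hinge axis to free edge, 110 wide, 8 thick. The hinge has friction: the cover stays where it is left; a push of 2 to 5 N near the free edge folds it down. Closed, its upper face is 38 mm above the worktop
- cover_hinge (a point): point on the hinge axis, at the middle of the cover's width and of its thickness; axes as the cover's: x along the panel from free edge to hinge, z square to the panel out of its outer (upper) face
- cover_edge (a point): middle of the cover's free edge, on its outer (upper) face, 150 mm from the hinge axis and 4 mm above the panel's mid plane; axes as cover_hinge
- wing_head: black wing grip of the thumbscrew on the cover's outer face: bar 40 (own x) x 12 (y) x 26 mm (z), origin at its centre. Screw axis through it, square to the cover, 95 mm from the hinge axis at mid width. Its centre is 25 mm above the outer face (63 mm above the worktop when closed), underside 12 mm above the face on a neck 11 mm across. Grip across the 12 mm
- thumbscrew (a joint): angle backed off from the seat, anticlockwise from above: 0 = seated (hard stop; wings along the cover's x), 1.571 = a quarter turn off (wings across the cover), at most 5.0. Clockwise lowers it. Starts 1.2 to 2.6. Friction 0.06 N m: stays where it is left. The head's height does not change as it turns
- marker_black: marker pen 18 x 135 x 21 mm lying on the worktop beside the press; bystander, origin at the centre of its underside
- cap_tube_1: small capped tube 20 x 53 x 20 mm with a conical tip, lying on the worktop beside the press; bystander
- cap_tube_2: small capped tube like the other, 20 x 53 x 20 mm, lying farther off to the robot's right; bystander
- dish_pink: round dish 60 mm across, 28 mm high, to the robot's right; bystander
- rack_lid: flat pale box lid 83 x 122 x 16 mm lying to the robot's left; bystander
Not all that is in view belongs to the job. There is more than one size of the press; the job needs the larger.

How it is judged:
By the outcome, as a careful person would: the job done as asked, in the order asked, and still so for the second after the job is handed in, while the arm keeps its last pose, push and grip.
It also fails if it takes over 64 s, if anything falls off the work surface, if the arm or the gripper's body presses on something with over 40 N, if the wrist force passes 120 N, or if a joint passes its speed limit or range.

## Working session

There is one attempt and no reset: what is moved stays moved. The work goes in short steps, Python scripts to look and compute and a tool call to move; the robot and the scene stay as the last step left them, time stands still between calls to the robot, and variables do not carry over. Pictures are saved under pics/ and viewed, at most 10 in all, crops included, and the job is handed in when it is done.

Besides the shell and the picture viewer there is one more tool, called after "Request:" as name(argument=value, ...) on one line, values as JSON. arm_command: Moves the arm, as the interface text tells. Its arguments: {"type":"object","properties":{"increments":{"type":"array","items":{"type":"number"}},"gripper":{"type":"number"},"grip_force":{"type":"number"}},"required":["increments"]}

```bash
mkdir -p pics; cat > h.py <<'E'
import numpy as np,cv2
from bench import telemetry, optics, robot
def snap(n,f):
    c=optics.get_calibration(n); p,d=optics.camera(n)
    cv2.imwrite(f'pics/{f}.png',p[:,:,::-1]); np.savez(f'{f}.npz',p=p,d=d,**{k:np.array(c[k]) for k in c}); return p,d,c
def load(f): return np.load(f'{f}.npz')
def world(s,u,v,z=None):
    z=s['d'][v,u] if z is None else z
    X=np.array([(u-s['cx'])/s['fx']*z,(v-s['cy'])/s['fy']*z,z]); return s['R'].T@(X-s['t'])
def cloud(s):
    v,u=np.mgrid[:420,:560]; d=s['d']
    X=np.stack([(u-s['cx'])/s['fx']*d,(v-s['cy'])/s['fy']*d,d],-1); return (X-s['t'])@s['R']
E
python3 - <<'E'
from h import *
snap('top','top1');snap('side','side1')
print(robot.tips_ahead, telemetry.read_state())
E
```

```text
0.017 {'time': 0.1, 'joints': array([-1.36093897,  0.46938298, -0.04858183,  1.53357203,  0.02408871,
        1.14102006, -0.08229934]), 'dq': array([ 0.00159923, -0.00377419,  0.00030076, -0.00268704, -0.00112231,
        0.00175791,  0.0005509 ]), 'effort': array([ 2.96874759e-04, -5.11516786e+01, -4.71229758e-02, -2.38391340e+01,
        1.07651917e-02,  4.37273062e-03, -1.14000474e-05]), 'tcp_pos': array([0.15950695, 0.65536878, 0.24735237]), 'ee_rot': array([ 1.19088726e-01,  9.92883209e-01, -8.95322819e-04, -7.76410124e-05]), 'contact_force': array([-0.47494893, -0.05616956,  0.00470343]), 'wrist_torque': array([-0.04802119,  0.0115724 , -0.007389  ]), 'finger_force': 0.0, 'finger_gap': 0.08543550592291646}
```

View pics/top1.png

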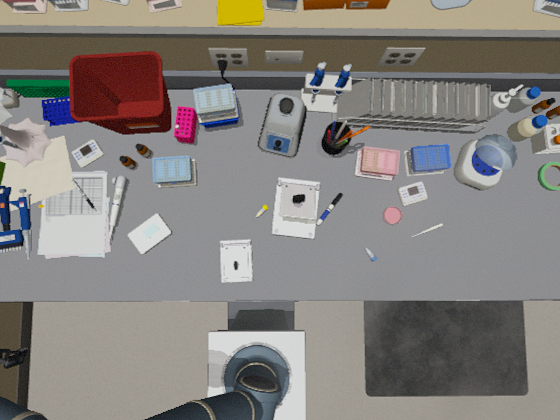

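View pics/side1.png

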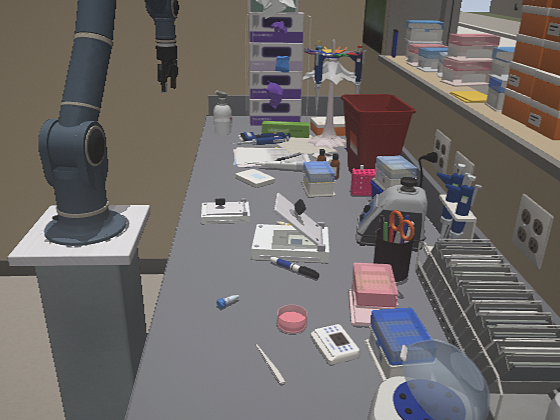

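Top view: two presses could be meant. The larger, with its cover raised, is at top (297,205), wing (298,199). The smaller, already closed, is at top (236,262). The larger one fits the description; I'll check it in a close crop.

```bash
python3 - <<'E'
from h import *
a=load('top1');b=load('side1')
A=cv2.resize(a['p'][165:250,250:350],None,fx=6,fy=6,interpolation=2)
B=cv2.resize(b['p'][185:285,240:340],None,fx=5,fy=5,interpolation=2)[:510]
cv2.imwrite('pics/cropA.png',A[:,:,::-1]);cv2.imwrite('pics/cropB.png',B[:,:,::-1])
for n in('top1','side1'):
    s=load(n);print(n,s['fx'],s['R'].round(3).tolist(),s['t'].round(3))
s=a
for u,v in[(297,205),(298,199),(280,181),(316,181),(318,236),(275,232),(236,262),(330,208),(262,211),(285,215),(310,218)]:print(u,v,world(s,u,v).round(3))
E
```

```text
top1 400.7523646592716 [[-0.001, -1.0, 0.017], [-0.996, -0.001, -0.094], [0.094, -0.017, -0.995]] [-0.06   0.535  1.311]
side1 525.3388500280931 [[0.999, -0.05, 0.014], [-0.008, -0.417, -0.909], [0.051, 0.907, -0.417]] [-0.521  0.039  1.454]
297 205 [ 0.557 -0.127  0.107]
298 199 [ 0.573 -0.129  0.128]
280 181 [ 0.644 -0.076  0.048]
316 181 [ 0.653 -0.201 -0.001]
318 236 [ 0.464 -0.206 -0.003]
275 232 [ 0.476 -0.06   0.028]
236 262 [0.378 0.067 0.053]
330 208 [ 0.558 -0.246  0.016]
262 211 [ 0.547 -0.016  0.018]
285 215 [ 0.523 -0.089  0.131]
310 218 [ 0.514 -0.166  0.131]
```

View pics/cropA.png

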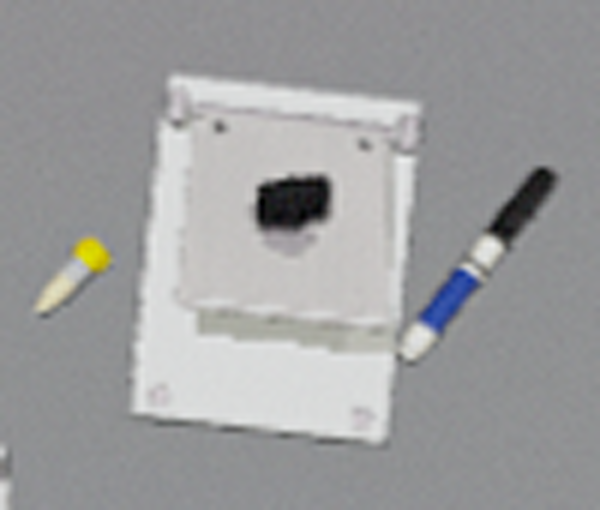

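View pics/cropB.png

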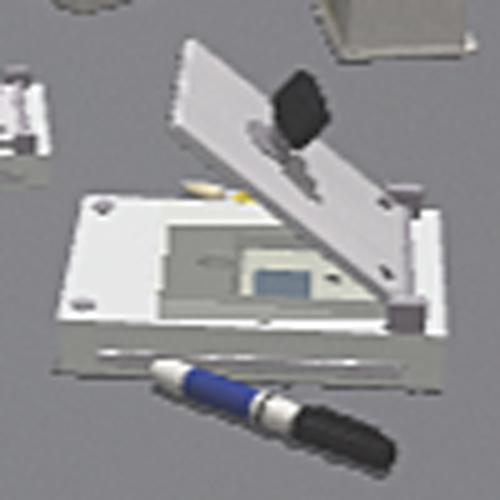

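```bash
python3 - <<'E'
from h import *
a=load('top1')
def atz(s,u,v,z):
    r=s['R'].T@np.array([(u-s['cx'])/s['fx'],(v-s['cy'])/s['fy'],1]);c=-s['R'].T@s['t'];return c+r*(z-c[2])/r[2]
C=[atz(a,250+x/6,165+y/6,.03) for x,y in[(172,75),(421,101),(385,440),(133,411)]]
C=np.array(C);print(C.round(4))
c=C.mean(0);ax=(C[0]+C[1]-C[2]-C[3]);ay=(C[0]+C[3]-C[1]-C[2]);print(c,np.linalg.norm(ax)/2,np.linalg.norm(ay)/2)
y=np.arctan2(ax[1],ax[0]);y2=np.arctan2(-ay[0],ay[1]);print(np.degrees([y,y2]));y=(y+y2)/2
ex=np.array([np.cos(y),np.sin(y)]);ey=np.array([-ex[1],ex[0]])
for n in('top1','side1'):
    s=load(n);W=cloud(s);P=np.stack([(W[...,:2]-c[:2])@ex,(W[...,:2]-c[:2])@ey,W[...,2]],-1)
    col=s['p'].astype(int)
    m=(abs(P[...,1])<.05)&(P[...,0]>-.09)&(P[...,0]<.065)&(P[...,2]>.05)&(s['d']>0)
    dark=m&(col.max(-1)<70);li=m&(col.min(-1)>120)
    L=P[li];print(n,li.sum(),dark.sum(),'minx',np.percentile(L[:,0],[1,99]),'z',np.percentile(L[:,2],[1,99]))
    k=np.polyfit(L[:,0],L[:,2],1);
    for _ in range(3):
        r=L[:,2]-np.polyval(k,L[:,0]);k=np.polyfit(L[abs(r)<.006][:,0],L[abs(r)<.006][:,2],1)
    print('angle',np.arctan(-k[0]),'at x=.075 z',np.polyval(k,.075))
    D=P[dark];print('wing',D.mean(0),D.min(0),D.max(0)); Q=W[dark];print(Q.mean(0))
    # wing direction in cover frame
    th=np.arctan(-k[0]);u=np.array([np.cos(th),-np.sin(th)])
    cx=(D[:,[0,2]]-[.075,.034])@u; cy=D[:,1];cz=(D[:,[0,2]]-[.075,.034])@np.array([np.sin(th),np.cos(th)])
    t=cz>.033; print('cz',np.percentile(cz,[2,50,98]),'c',cx[t].mean(),cy[t].mean());w,v=np.linalg.eigh(np.cov(cx[t],cy[t]));print(w**.5,np.degrees(np.arctan2(v[1,1],v[0,1])))
    print('marker etc')
E
```

```text
[[ 0.6587 -0.0721  0.03  ]
 [ 0.6444 -0.2114  0.03  ]
 [ 0.4549 -0.1893  0.03  ]
 [ 0.4709 -0.0503  0.03  ]]
[ 0.55724074 -0.13077244  0.03      ] 0.1898972827827887 0.14003420570600497
[-6.63537633 -6.22900173]
top1 823 81 minx [-0.04229624  0.06235669] z [0.0513817  0.13394331]
angle 0.6814285572789979 at x=.075 z 0.03991899611502925
wing [0.01825378 0.00293769 0.1248308 ] [ 0.00630221 -0.01519577  0.11326165] [0.0309583  0.01962619 0.13515493]
[ 0.57570872 -0.12989817  0.1248308 ]
cz [0.02151177 0.0365126  0.04448853] c -0.10037192493782512 0.0028666487496291342
[0.00386246 0.010462  ] 106.39308805598898
marker etc
side1 618 111 minx [-0.04099386  0.05968732] z [0.05118911 0.13099737]
angle 0.6837096012961849 at x=.075 z 0.03849802096172221
wing [ 0.02077147 -0.0083375   0.11868793] [ 0.00893966 -0.02302783  0.10191915] [0.03438436 0.01433913 0.12994403]
[ 0.57694742 -0.14138443  0.11868793]
cz [0.01847877 0.03179894 0.0419382 ] c -0.09548229629614141 -0.006660651344260113
[0.00333438 0.01143148] 113.026081730208
marker etc
```

Request:
arm_command(increments=[0.05,0,0,-4,0.05,0,0,-4,0.05,0,0,-4,0.05,0,0,-4,0.01,-0.048,0,-3,0.01,-0.048,0,-3,0.01,-0.048,0,-3,0.01,-0.048,0,-3,0.01,-0.048,0,-3,0.01,-0.048,0,-3,0.01,-0.048,0,-3,0.01,-0.048,0,-3,0.01,-0.048,0,-3,0.01,-0.048,0,-3,0.01,-0.048,0,-3,0.01,-0.048,0,-3,0.01,-0.048,0,-3,0.01,-0.048,0,-3,0.01,-0.048,0,-3,0.01,-0.048,0,-3], gripper=0)

```text
time: 2.1
tcp_pos: [0.5194, -0.1139, 0.2483]
ee_rot: [0.628, 0.778, 0.0, -0.0]
contact_force: [0.5, 0.3, -0.4]
finger_gap: 0.0001
finger_force: 0.0
```

Request:
arm_command(increments=[0.002,-0.004,-0.03,0,0.002,-0.004,-0.03,0,0.002,-0.005,-0.025,0,-0.0025,0,-0.007,0,-0.0025,0,-0.007,0,-0.0025,0,-0.007,0,-0.0025,0,-0.007,0,-0.0025,0.0005,-0.007,0,-0.0025,0.0005,-0.007,0,-0.0025,0.0005,-0.007,0,-0.0025,0.0005,-0.007,0,-0.001,0,-0.007,0,-0.001,0,-0.007,0,-0.001,0,-0.007,0,-0.001,0,-0.007,0,-0.001,0,-0.007,0,-0.001,0,-0.007,0,0,0,0,0])

```text
time: 3.9
tcp_pos: [0.4991, -0.1231, 0.0643]
ee_rot: [0.627, 0.779, -0.0, -0.0]
contact_force: [-0.6, -0.3, -0.1]
finger_gap: -0.0
finger_force: 0.0
```

Request:
arm_command(increments=[0,0,-0.003,0,0,0,-0.003,0,0,0,-0.003,0,0,0,-0.003,0,0,0,0,0])

```text
time: 4.4
tcp_pos: [0.4996, -0.1233, 0.0549]
ee_rot: [0.627, 0.779, 0.001, -0.001]
contact_force: [-5.3, 1.3, 19.1]
finger_gap: 0.0001
finger_force: 9.2
```

```bash
python3 - <<'E'
from h import *
print(telemetry.read_state()['contact_force'])
snap('side','side2')
B=cv2.resize(load('side2')['p'][150:290,220:360],None,fx=4,fy=4,interpolation=2)
cv2.imwrite('pics/cropC.png',B[:,:,::-1])
E
```

```text
[-5.31494228  1.33152732 19.12263533]
```

View pics/cropC.png

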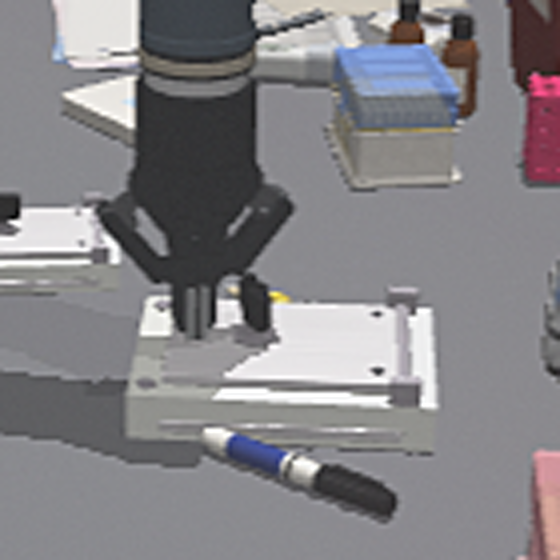

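The crop shows the cover flat on the block with the fingertips resting on it at (195,325) and the wing at (255,300). The tips touch at z ≈ 38 mm, so the cover is closed. I'll rise and measure the wing.

Request:
arm_command(increments=[0,0,0.02,0,0,0,0.04,0,0.005,0,0.04,0,0.0,0,0.04,0,0,0,0,0], gripper=0)

```text
time: 4.95
tcp_pos: [0.5084, -0.1242, 0.1984]
ee_rot: [0.627, 0.779, 0.003, 0.005]
contact_force: [1.0, 0.4, -0.1]
finger_gap: 0.0004
finger_force: 0.0
```

```bash
python3 - <<'E'
from h import *
p,d,c=snap('wrist','w1');snap('side','side3')
print(telemetry.read_state()['tcp_pos'])
c0=np.array([.5572,-.1308]);y=np.radians(-6.4);ex=np.array([np.cos(y),np.sin(y)]);ey=np.array([-ex[1],ex[0]])
for n in('w1','side3'):
    s=load(n);W=cloud(s);P=np.stack([(W[...,:2]-c0)@ex,(W[...,:2]-c0)@ey,W[...,2]],-1)
    m=(abs(P[...,1])<.04)&(abs(P[...,0]+.02)<.04)&(s['d']>0)
    dk=m&(s['p'].max(-1)<70)&(P[...,2]<.09)&(P[...,2]>.05);D=P[dk]
    if len(D)<10: print(n,len(D));continue
    z=np.percentile(D[:,2],[2,50,98]);t=D[D[:,2]>z[2]-.006]
    r=cv2.minAreaRect((t[:,:2]*1000).astype(np.float32));w,v=np.linalg.eigh(np.cov(t[:,:2].T))
    print(n,len(D),z,'mean',t.mean(0),'rect',r,'pca',np.degrees(np.arctan2(v[1,1],v[0,1]))%180)
    f=m&(s['p'].min(-1)>120)&(abs(P[...,2]-.038)<.015);print('face z',np.median(P[...,2][f]))
E
```

```text
[ 0.50512786 -0.12295455  0.1938994 ]
w1 1020 [0.05516399 0.07428321 0.07634544] mean [-0.02162305  0.00330176  0.07432663] rect ((-21.138172149658203, 2.477386474609375), (16.098371505737305, 38.41691589355469), 23.000946044921875) pca 109.94130898276535
face z 0.037296329304664574
side3 77 [0.05313746 0.0698905  0.07715498] mean [-0.0192916  -0.00654595  0.07385509] rect ((-18.74881362915039, -5.556571960449219), (12.177303314208984, 35.07722473144531), 24.948253631591797) pca 111.58319551816008
face z 0.036932467685636766
```

View pics/w1.png

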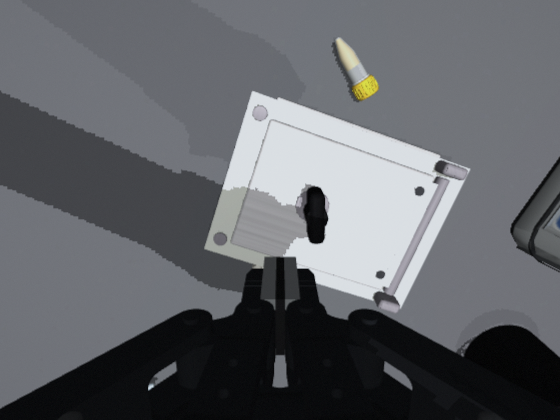

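The wrist view shows the cover flat, hinge bar closed, wing at (316,214), at about 110° in the cover frame (1.9 rad). Next I'll open the fingers, go over it and descend.

Request:
arm_command(increments=[0.016,-0.002,0,1,0.016,-0.0025,0,0,0,0,-0.02,0,0,0,-0.03,0,0,0,-0.03,0,0,0,-0.02,0,0,0,-0.015,0,0,0,-0.014,0,0,0,0,0,0,0,0,0], gripper=1)

```text
time: 6.05
tcp_pos: [0.5368, -0.1279, 0.0643]
ee_rot: [0.62, 0.784, -0.0, 0.0]
contact_force: [0.1, 0.2, -0.5]
finger_gap: 0.0853
finger_force: 0.0
```

```bash
python3 - <<'E'
from h import *
def atz(s,u,v,z):
    r=s['R'].T@np.array([(u-s['cx'])/s['fx'],(v-s['cy'])/s['fy'],1]);c=-s['R'].T@s['t'];return c+r*(z-c[2])/r[2]
s=load('w1');C=np.array([atz(s,*q,.03) for q in[(252,92),(470,168),(400,310),(205,248)]])
ax=C[1]+C[2]-C[0]-C[3];ay=C[0]+C[1]-C[2]-C[3]
print(C.mean(0),np.linalg.norm(ax)/2,np.linalg.norm(ay)/2,np.degrees([np.arctan2(ax[1],ax[0]),np.arctan2(-ay[0],ay[1])]))
q=telemetry.read_state();print(q['tcp_pos'],q['ee_rot'],q['joints'],q['contact_force'])
E
```

```text
[ 0.55737559 -0.12942358  0.03      ] 0.18914012319645485 0.13973117848606603 [-6.71644197 -6.28247064]
[ 0.53676694 -0.12786062  0.06434847] [ 6.20451805e-01  7.84244571e-01 -5.83175206e-06  1.01475695e-04] [-0.17677141  0.53428089  0.43825451  2.00632645 -0.35334519  0.67409835
  0.71927913] [ 0.07798582  0.2115962  -0.47245485]
```

Request:
arm_command(increments=[0,0,0,0,0,0,0,0,0,0,0,0,0,0,0,0,0,0,0,0,0,0,0,0,0,0,0,-4,0,0,0,-4,0,0,0,-4,0,0,0,0], gripper=0, grip_force=45)

```text
time: 7.05
tcp_pos: [0.5382, -0.1272, 0.0648]
ee_rot: [0.699, 0.715, 0.001, 0.001]
contact_force: [4.0, 1.1, 2.7]
finger_gap: 0.0111
finger_force: 47.5
```

```bash
cat > st.py <<'E'
from h import *
q=telemetry.read_state();r=q['ee_rot']
print(q['time'],q['tcp_pos'].round(4),'yaw',np.degrees(2*np.arctan2(r[1],r[0]))-90,'j',q['joints'].round(2),q['contact_force'].round(1),q['wrist_torque'].round(3),q['finger_gap'],q['finger_force'])
E
python3 st.py
```

```text
7.05 [ 0.5382 -0.1272  0.0648] yaw 1.350509309198955 j [-0.22  0.54  0.49  2.01 -0.4   0.68  0.55] [4.  1.1 2.7] [ 0.195 -0.705 -0.061] 0.011050654334203384 47.5384783744812
```

Request:
arm_command(increments=[0.001,0,0,-4.5,0,0,0,-4.5,0,0,0,-4.5,0,0,0,-4.5,0,0,0,-4.5,0,0,0,-4.5,0,0,0,-4.5,0,0,0,-4.5,0,0,0,-4.5,0,0,0,-4.5,0,0,0,-4.5,0,0,0,-4.5,0,0,0,-4.5,0,0,0,-4.5,0,0,0,-4.5,0,0,0,-4.5,0,0,0,-4.5,0,0,0,-4.5,0,0,0,-4.5,0,0,0,0])

```text
time: 9.05
tcp_pos: [0.5391, -0.1279, 0.0648]
ee_rot: [0.999, 0.051, 0.001, 0.001]
contact_force: [4.7, 0.1, 1.8]
finger_gap: 0.0111
finger_force: 47.7
```

```bash
python3 st.py
```

```text
9.05 [ 0.5391 -0.1279  0.0648] yaw -84.11729177856475 j [-0.48  0.68  0.89  2.02 -0.74  0.8  -0.62] [4.7 0.1 1.8] [ 0.133 -0.912  0.007] 0.011066597753196602 47.68561363220215
```

Request:
arm_command(increments=[0,0,0,-4,0,0,0,-4,0,0,0,-2,0,0,0,0])

```text
time: 9.45
tcp_pos: [0.5391, -0.128, 0.0648]
ee_rot: [0.999, -0.036, 0.001, 0.0]
contact_force: [4.9, -0.8, 1.5]
finger_gap: 0.0111
finger_force: 47.6
```

```bash
python3 st.py
```

```text
9.45 [ 0.5391 -0.128   0.0648] yaw -94.07657672132073 j [-0.51  0.7   0.93  2.02 -0.78  0.82 -0.76] [ 4.9 -0.8  1.5] [ 0.038 -1.087 -0.073] 0.011056865876536029 47.5653076171875
```

Request:
arm_command(increments=[0,0,0,-2,0,0,0,0])

```text
time: 9.65
tcp_pos: [0.539, -0.128, 0.0648]
ee_rot: [0.999, -0.053, 0.001, 0.0]
contact_force: [6.0, -0.4, 1.5]
finger_gap: 0.0111
finger_force: 47.5
```

```bash
python3 st.py
```

```text
9.65 [ 0.539  -0.128   0.0648] yaw -96.07834742476888 j [-0.51  0.7   0.94  2.02 -0.79  0.83 -0.79] [ 6.  -0.4  1.5] [-0.003 -1.061 -0.019] 0.011051385486002412 47.505993247032166
```

Request:
arm_command(increments=[0,0,0,-2,0,0,0,0])

```text
time: 9.85
tcp_pos: [0.5391, -0.128, 0.0648]
ee_rot: [0.998, -0.069, 0.001, 0.001]
contact_force: [5.4, -1.3, 1.3]
finger_gap: 0.0113
finger_force: 47.9
```

```bash
python3 st.py
```

```text
9.85 [ 0.5391 -0.128   0.0648] yaw -97.9190678903461 j [-0.52  0.71  0.95  2.02 -0.79  0.83 -0.81] [ 5.4 -1.3  1.3] [-0.074 -1.041  0.538] 0.011288657901074504 47.93230891227722
```

Request:
arm_command(increments=[0,0,0,-1.5,0,0,0,0])

```text
time: 10.05
tcp_pos: [0.5391, -0.128, 0.0649]
ee_rot: [0.997, -0.081, 0.001, 0.001]
contact_force: [6.0, -1.6, 2.3]
finger_gap: 0.011
finger_force: 52.8
```

```bash
python3 st.py
```

```text
10.05 [ 0.5391 -0.128   0.0649] yaw -99.28570190827146 j [-0.52  0.71  0.95  2.02 -0.8   0.83 -0.83] [ 6.  -1.6  2.3] [-0.084 -1.112  0.943] 0.011048179506814753 52.75641202926636
```

Seated: the wrist torque rises steeply to 0.94 N m from a stop at about -96.2°. Backing off a quarter turn.

Request:
arm_command(increments=[0,0,0,5,0,0,0,5,0,0,0,5,0,0,0,5,0,0,0,5,0,0,0,5,0,0,0,5,0,0,0,5,0,0,0,5,0,0,0,5,0,0,0,5,0,0,0,5,0,0,0,5,0,0,0,5,0,0,0,5,0,0,0,5,0,0,0,5,0,0,0,5,0,0,0,3,0,0,0,0])

```text
time: 12.05
tcp_pos: [0.5383, -0.1273, 0.0648]
ee_rot: [0.746, 0.666, 0.001, 0.0]
contact_force: [3.7, 2.2, 3.0]
finger_gap: 0.0115
finger_force: 47.7
```

```bash
python3 - <<'E'
exec(open('st.py').read())
snap('wrist','w2');snap('side','side4')
a=cv2.resize(load('w2')['p'],None,fx=.9,fy=.9);b=cv2.resize(load('side4')['p'][170:280,235:335],None,fx=3.4,fy=3.4,interpolation=2)
b=b[:378,:290] if b.shape[0]>=378 else np.pad(b,((0,378-b.shape[0]),(0,0),(0,0)))[:,:290]
cv2.imwrite('pics/fin.png',np.hstack([a,b])[:,:,::-1])
E
```

```text
12.05 [ 0.5383 -0.1273  0.0648] yaw -6.524952713048151 j [-0.25  0.55  0.53  2.01 -0.43  0.69  0.45] [3.7 2.2 3. ] [ 0.343 -0.649  0.041] 0.011452345490575834 47.73906469345093
```

View pics/fin.png

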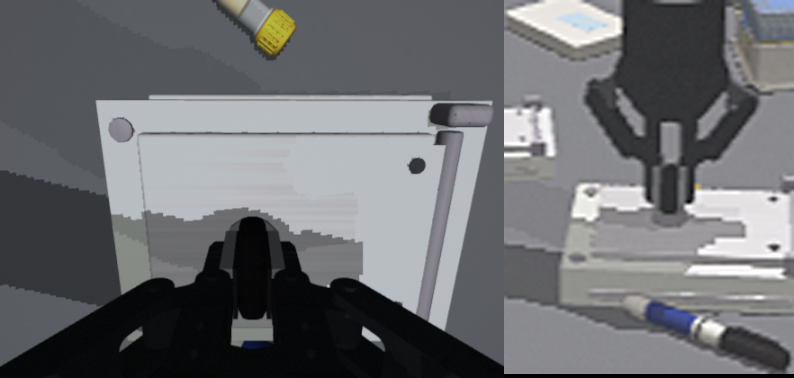

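The final view shows the wing at (252,270) held between the pads and square across the cover. The cover is flat, and the tube and marker are where they were.

Request:
arm_command(increments=[0,0,0,0,0,0,0,0,0,0,0,0])

```text
time: 12.45
tcp_pos: [0.5383, -0.1273, 0.0648]
ee_rot: [0.747, 0.665, 0.001, 0.0]
contact_force: [4.4, 2.9, 5.6]
finger_gap: 0.0114
finger_force: 48.0
```

```bash
python3 st.py; python3 -c "
from bench import finish_job
print(finish_job())"
```

```text
12.45 [ 0.5383 -0.1273  0.0648] yaw -6.647754881924641 j [-0.25  0.55  0.53  2.01 -0.43  0.69  0.44] [4.4 2.9 5.6] [ 0.517 -0.66   0.042] 0.01140468173197155 48.04217040538788
the job is handed in; nothing more can be done
None
```

The larger press's cover is folded flat, the thumbscrew was turned clockwise to its seat and backed off a quarter turn (about 90°), and the gripper is still holding its wings; handed in at 12.5 s, with no verdict returned.

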